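# Slide a loaded sample tray up a step onto a scanner bed

### The job

Slide the loaded sample tray by its upright handle along the ledge and up over the small step onto the scanner's bed, between the two guide rails, until it is fully home against the stop with the plunger pressed right in, then let go. Slide it, do not carry it across: the nose goes up onto the edge of the bed while the tail still rests on the ledge, and the tray stays within about 20 mm above the bed all the way. Be gentle (never bump or press the tray on the scanner with more than about 30 N), keep the tray from tipping and the two jars standing in it, and leave everything else on the bench alone.

Things in the scene. Friction and masses are not known exactly. Their poses are not given: they have to be found in the camera images.
- tray: white plastic sample tray, 150 mm long (its x axis, nose at +x), 92 mm wide (y), 0.45 to 0.65 kg without the jars. Flat square-edged bottom, walls 20 mm high. Origin: centre of the underside, z up. The nose faces the scanner and leads. In the middle stands a handle: a plate 54 mm long (x), 12 mm thick (y), rising to 70 mm above the underside, with two upright ribs
- tray_handle (a point): point in the middle of the tray's handle, 50 mm above the tray's underside, axes as the tray's; a good height to grip: pinch across the 12 mm thickness from above, between the two upright ribs (34 mm clear between them, 20 mm wide over both sides). Within 18 mm of its sides nothing in the tray rises above 4 mm. The tray can pivot a little (nose up or down) in the grip
- scanner: low white flatbed scanner fixed to the bench. Origin: at bench level under the middle of the bed's entry edge; +x runs along the bed from that edge to the stop, z up. Dark level bed 60 mm above the origin, 170 mm wide, its sharp square entry edge at x = 0. A housing 97 mm tall starts at x = 232 mm
- rails (a point): point on the bed midway between the starts of the two guide rails, axes as the scanner's, 35 mm in from the entry edge. The aluminium rails stand 10 mm above the bed and run 165 mm on from here, inner faces 49 mm to either side (3 mm clear of the tray each side); towards the entry edge they flare to 59 mm to either side
- stop_slot (a point): point on the bed in the middle line, 160 mm from the entry edge: the nearest place for the face of the stop, an aluminium block 62 mm wide and 27 mm high with two black thumbscrews. It is clamped with its face anywhere from here to 40 mm farther in, firm against 100 N; where is not measured and has to be felt
- plunger (a joint): sprung plunger, 14 mm wide, in the middle of the stop's face, 4 to 16 mm above the bed. 0 = free, standing 5 mm out of the face; 0.005 = pressed flush, when the tray bears on the stop. Soft: 0.5 N at first, 1.2 N when flush, so friction holds the tray once it is home. The solid stop comes right after
- ledge: white fixed ledge in front of the scanner's entry edge, 170 mm wide. Its frame has the same x and y origin and axes as the scanner's; its top is 60 mm above its own origin and runs from x = -244 to -4 mm (a gap of 4 mm to the bed). The ledge stands lower than the bed by 3 to 7 mm (the difference of the two origins' heights): that is the step
- jar_front: jar with a grey cap, 31 mm diameter, 46 mm tall, standing loose in the tray's pocket 51 mm towards the nose. Origin: centre of its underside
- jar_rear: the same jar in the pocket 51 mm towards the tail
- spray_bottle: round white bottle, 60 mm diameter, 170 mm tall, on the bench beyond the scanner. Origin: centre of its underside. Leave alone
- sample_jar: closed glass jar, 60 mm diameter, 85 mm tall, on the bench beyond the scanner. Origin: centre of its underside. Leave alone
- tip_box: box 80 x 120 x 50 mm on the bench. Origin: centre of its underside. Leave alone
- small_vial: small square vial 24 x 24 x 38 mm standing on the ledge, beside the tray's way, about 70 mm from the middle line, on the -y side of the ledge. Origin: centre of its underside. Leave alone
- foam_rack: flat block 90 x 130 x 28 mm on the bench. Origin: centre of its underside. Leave alone
- pen_cup: open round cup, 72 mm diameter, 100 mm tall, on the bench beyond the scanner. Origin: centre of its underside. Leave alone
- brush: brush lying on the bench, left of the robot. Origin: a point on it. Leave alone
Things that resemble listed ones, but are neither listed nor needed, are in the scene too. What is shaped like the tray but brown is not meant.

How it is judged:
On the way:
1. the tray straddles the step: it bears on the edge of the bed while its tail still rests on the ledge (contact force between tray and scanner above 0.3 N and contact force between tray and ledge above 0.3 N and x of tray in the frame of scanner above -0.07 m), for 0.1 s.
At the end, for the whole second after the job is handed in: the tray lies at rest, flat on the scanner bed (within 2 mm, 0.03 rad) and straight between the rails (0.05 rad), home against the stop with the plunger pressed in by more than 3.5 of its 5 mm; both jars stand upright (0.15 rad) in their pockets in the tray (value of joint plunger above 0.0035 m and x of tray in the frame of scanner above 0.081 m and z of tray in the frame of scanner between 0.058 and 0.062 m and angle between tray's own z axis and vertical below 0.03 rad and angle between the x axis of tray and the x axis of scanner, either way round below 0.05 rad and linear speed of tray below 0.01 m/s and distance between each of jar_front, jar_rear and tray below 0.065 m and angle between each of jar_front, jar_rear's own z axis and vertical below 0.15 rad); the robot touches nothing.
It fails at once if the tray and the scanner press on one another with more than 35 N (contact force between tray and scanner above 35 N).
It fails at once if the tray is tipped by more than 0.25 rad (angle between tray's own z axis and vertical above 0.25 rad).
It fails at once if the tray is carried more than 25 mm above the bed (z of tray in the frame of scanner above 0.085 m).
It fails at once if a jar tips or leaves the tray (angle between any of jar_front, jar_rear's own z axis and vertical above 0.4 rad or distance between any of jar_front, jar_rear and tray above 0.09 m).
It fails at once if something else on the bench is moved by more than 20 mm (distance of any of spray_bottle, sample_jar, tip_box, small_vial, foam_rack, pen_cup, brush from where it was at the start of the episode above 0.02 m).
It also fails if it takes over 64 s, if anything falls off the work surface, if the arm or the gripper's body presses on something with over 40 N, if the wrist force passes 120 N, or if a joint passes its speed limit or range.

### The arm

A 6-joint arm with a two-finger parallel gripper is mounted at the origin on the work surface. World frame = base frame: x ahead of the robot, y to its left, z up, the work surface at z = 0. Lengths are in m, angles in rad, forces in N, time in s.
With the tool pointing down it reaches from about 0.3 to 0.875 m from the base axis. Payload 6.4 kg.
Tool frame: the origin (TCP) lies midway between the tips of the shut fingers; the grasp point (between the pads) lies 19 mm behind it (robot.grip_depth is the x of the grasp point in the tool frame, in m); x points along the fingers, z is the direction in which the jaws open and shut, and the axes are right-handed (so a half turn about x gives the same grasp; the last joint's range is limited). The gripper opens to 85 mm and grips with 20 to 120 N. Pads are 22 mm wide; open, the fingers measure 114 mm over their backs; the gripper's body (76 mm by 85 mm) begins 54 mm behind the grasp point. The pads swing forward as they close: fully open they stand 13 mm farther back than shut.
Start: joints at [1.142, 0.181, 1.607, -0, 1.354, -0.206], TCP at [0.127, 0.561, 0.231] pointing down, gripper open.
Joint ranges: [-2.99, 2.99], [-0.89, 2.07], [0.3, 2.58], [-1.14, 4.28], [0, 2.63], [-3.12, 3.12]. Speed limits (rad/s): [2.57, 2.57, 3.01, 3.14, 3.14, 3.14].

### API

Orientations are given as a unit quaternion [x, y, z, w].
In Python, from cell import sense, vision, workorder, robot gives the robot as it stands.
- The arm moves only by the shell command python3 -m creep 'ROWS' [FORCE]. ROWS is JSON, a list of rows, each a list of 7 numbers: the closure, from 0 (fully open) to 1 (shut), then the shift along the tool's x, y, z in cm, then the turn, a rotation vector about the tool's x, y, z in rad. In form: [[jaw, dx, dy, dz, ax, ay, az], ...]. A call has 1 to 5 rows; each row is the pose to reach, as a shift and turn from the pose commanded when the call began, along the tool's axes at that moment; what a row does not reach only later rows make up. A row lasts 1/8 s, in which the tool goes at most 62.5 mm and 10.7 degrees, less where a joint would pass 70% of its speed; a pose out of reach is approached as far as the arm can. A call with a gripper value outside its range is refused whole. The fingers move at their own pace and stop on an object; FORCE is the grip in N (left out, the last holds). Time passes only in rows, so rows that repeat a pose let the fingers close. It gives the time, the measured TCP pose, the force and the opening at its end, in the units of the state.
- sense(): the state, without advancing time (a new reading comes with each control period).
- vision.grab_frame(name): name is "side" or "top" or "wrist"; returns a dict with "frame" (480x640x3 uint8, red, green, blue), "z_map" (480x640 float32, m along the optical axis (not along the pixel's ray), 0 where there is no reading), "intrinsics" (3x3 intrinsics, pixels), "rvec" (rotation vector, rad) and "tvec" (3), from world to camera coordinates, as OpenCV has them; the wrist camera has in their place "mount" (4x4, takes a point from camera to tool coordinates, whose origin is the TCP and whose axes are the tool frame's). Camera axes: x right, y down, z forward; pixel columns grow to the right and rows downward; lengths in m; the calibration is good to about 2 mm. The wrist camera is an equidistant fisheye: a pixel r from the principal point sees the ray r / f radians off the axis. A picture is of the moment at which its call begins: read the wrist's pose just before it.
- workorder.hand_in(): hands the job in, once; it reports no verdict.
The state is a dict: "time": time; "qpos": joint angles; "joint_vel": joint speeds; "joint_efforts": joint torques, N m; "position": TCP position; "orientation": TCP orientation; "wrist_force": force on the tool from outside, world axes, zero at the start; "moment": the same for the moment, N m; "gripper_width": opening from 0.0 (shut) to 1.0 (fully open).
Only numpy, scipy, OpenCV 4.12 (cv2) and the standard library are available. Lean on these libraries where they do the work, as an engineer would, in place of code of your own. Each camera call takes 0.05 s, during which the arm holds its last target.

## Working session

There is one attempt and no reset: what is moved stays moved. The work goes in short steps, Python scripts to look and compute and a shell command to move; the robot and the scene stay as the last step left them, time stands still between calls to the robot, and variables do not carry over. Pictures are saved under pics/ and viewed, and the job is handed in when it is done.

```bash
ls; mkdir -p pics; python3 - <<'E'
from cell import sense, vision, workorder, robot
import cv2,numpy as np
s=sense(); print(s); print([a for a in dir(robot) if a[0]!='_'])
for n in("side","top","wrist"):
    f=vision.grab_frame(n)
    cv2.imwrite(f"pics/a_{n}.png",f["frame"][:,:,::-1]); print(n,f["intrinsics"],f.get("rvec"),f.get("tvec"),f.get("mount"))
    np.savez(f"pics/a_{n}.npz",**f)
E
```

```text
pics
{'time': 0.0, 'qpos': array([ 1.14170802e+00,  1.81555846e-01,  1.60797600e+00, -3.78592550e-06,
        1.35381593e+00, -2.06290378e-01]), 'joint_vel': array([-0.00027774,  0.00098576,  0.00058488, -0.0009971 ,  0.00130345,
       -0.00011167]), 'joint_efforts': array([-9.72800626e-04, -4.44877088e+01, -3.51330578e+01, -6.77729968e-04,
        9.41267033e-03, -5.40264102e-05]), 'position': array([0.12679951, 0.56028818, 0.2303913 ]), 'orientation': array([-0.44159741,  0.55303803,  0.44103555,  0.55193143]), 'wrist_force': array([-5.01317285e-01,  1.08131204e-03, -1.22867720e+00]), 'moment': array([-0.01636878, -0.00843603, -0.01245069]), 'gripper_width': 0.9978593788753525}
['Unreachable', 'grip_depth']
side [[494.51115228   0.         313.38877011]
 [  0.         494.51115228 232.3076549 ]
 [  0.           0.           1.        ]] [ 2.32588285 -0.20071457  0.10728781] [-0.49255446  0.14188519  1.15541053] None
top [[556.73957709   0.         330.62184796]
 [  0.         556.73957709 235.68596272]
 [  0.           0.           1.        ]] [ 2.12718102 -2.18754766  0.14940554] [0.04308773 0.49129742 1.37990996] None
wrist [[371.64829954   0.         320.00584656]
 [  0.         371.64829954 236.91038385]
 [  0.           0.           1.        ]] None None [[ 7.66203695e-04 -2.65983316e-01  9.63977328e-01 -1.43433583e-01]
 [-5.33946319e-04 -9.63977582e-01 -2.65982962e-01  6.73575991e-02]
 [ 9.99999564e-01 -3.10915018e-04 -8.80623998e-04  8.39996479e-04]
 [ 0.00000000e+00  0.00000000e+00  0.00000000e+00  1.00000000e+00]]
```

View pics/a_side.png

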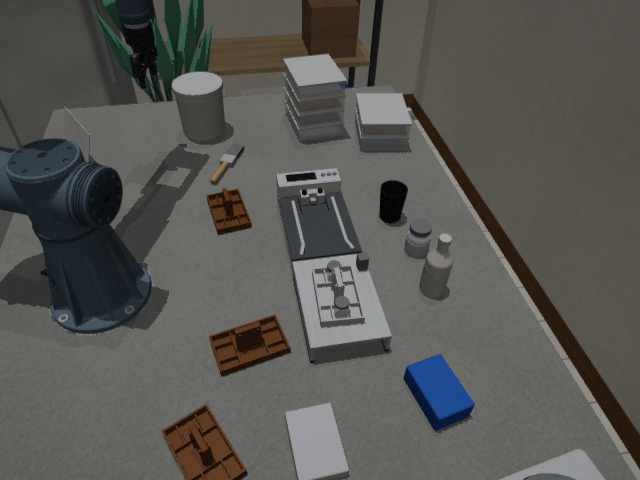

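View pics/a_top.png

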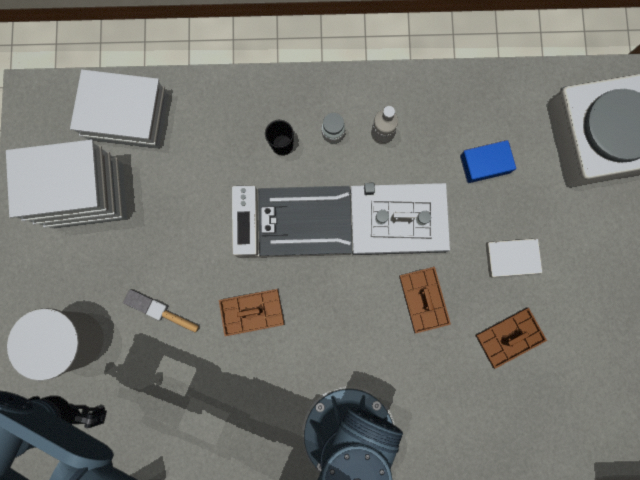

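View pics/a_wrist.png

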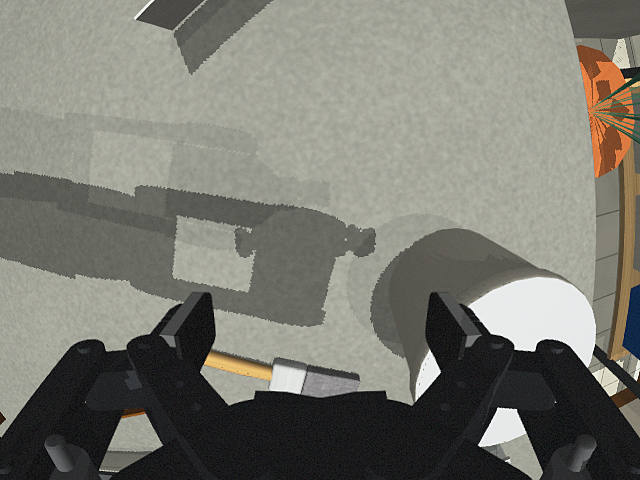

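The top view shows the bed at columns 258–352 and the ledge at 352–449. The tray is on the ledge with its handle near (402,219), and the vial is at (370,188). Next I'll measure these.

```bash
cat > h.py <<'E'
import numpy as np,cv2
def cam(f):
    R,_=cv2.Rodrigues(np.array(f["rvec"],float)); return R,np.array(f["tvec"],float).ravel(),np.array(f["intrinsics"],float)
def plane(f,uv,z):
    R,t,K=cam(f); uv=np.atleast_2d(uv).astype(float)
    d=(np.linalg.inv(K)@np.c_[uv,np.ones(len(uv))].T).T@R; c=-R.T@t
    return c+d*((z-c[2])/d[:,2])[:,None]
def cloud(f):
    R,t,K=cam(f); z=np.array(f["z_map"]); v,u=np.mgrid[0:480,0:640]
    p=np.stack([(u-K[0,2])/K[0,0]*z,(v-K[1,2])/K[1,1]*z,z],-1)
    return (p-t)@R
def proj(f,X):
    R,t,K=cam(f); return cv2.projectPoints(np.atleast_2d(X).astype(float),R,t,K,None)[0][:,0]
E
python3 - <<'E'
import numpy as np,cv2
from h import *
np.set_printoptions(precision=4,suppress=True)
f=dict(np.load("pics/a_top.npz")); P=cloud(f)
for u,v in [(300,215),(340,215),(360,240),(440,210),(440,240),(360,215),(402,219),(381,217),(424,218),(243,195),(268,225),(300,241),(300,197),(500,320),(390,234),(370,188)]: print((u,v),P[v,u])
im=f["frame"][:,:,::-1]
cv2.imwrite("pics/a_top_z.png",cv2.resize(im[175:265,225:460],None,fx=3.4,fy=3.4,interpolation=cv2.INTER_CUBIC))
g=dict(np.load("pics/a_side.npz"))
cv2.imwrite("pics/a_side_z.png",cv2.resize(g["frame"][160:370,260:410,::-1],None,fx=2.8,fy=2.8,interpolation=cv2.INTER_CUBIC))
E
```

```text
(300, 215) [0.5431 0.1046 0.0585]
(340, 215) [0.5408 0.0046 0.0558]
(360, 240) [ 0.4763 -0.0433  0.0562]
(440, 210) [ 0.5467 -0.2469  0.0555]
(440, 240) [ 0.471  -0.2431  0.0541]
(360, 215) [ 0.5388 -0.0453  0.0594]
(402, 219) [ 0.5204 -0.1451  0.0935]
(381, 217) [ 0.5247 -0.0928  0.1061]
(424, 218) [ 0.5195 -0.1967  0.1054]
(243, 195) [0.5886 0.24   0.1024]
(268, 225) [0.5145 0.1811 0.0944]
(300, 241) [0.4758 0.1053 0.073 ]
(300, 197) [0.5862 0.1031 0.0714]
(500, 320) [ 0.268  -0.3966 -0.0011]
(390, 234) [ 0.4889 -0.1183  0.0594]
(370, 188) [ 0.5986 -0.0696  0.0979]
```

View pics/a_top_z.png

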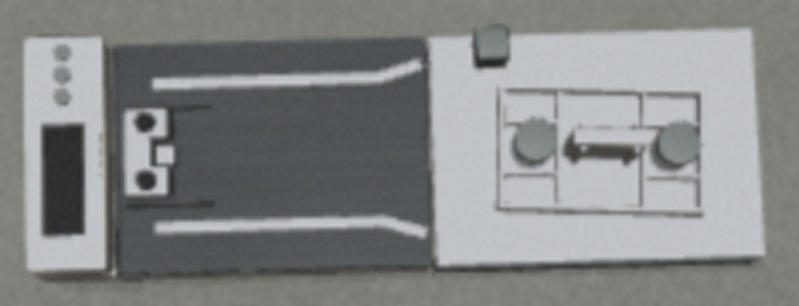

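View pics/a_side_z.png

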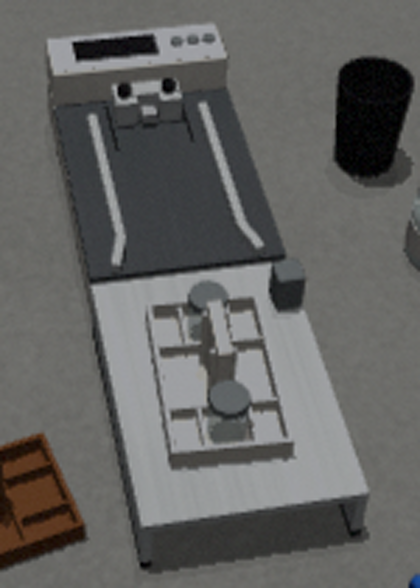

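```bash
python3 - <<'E'
import numpy as np,cv2
from h import *
np.set_printoptions(precision=4,suppress=True)
f=dict(np.load("pics/a_top.npz")); P=cloud(f)
fr=f["frame"].astype(int); g=fr.mean(2)
roi=np.zeros((480,640),bool); roi[180:262,228:455]=1
# heights
med=lambda a,b,c,d: np.median(P[c:d,a:b].reshape(-1,3),0)
print("bed z",med(285,345,205,235),"ledge z",med(435,446,195,240)[2],med(356,366,200,245)[2], "bench",med(440,520,350,400)[2], med(180,220,200,250)[2])
dark=((g<95)&roi); dark[:,:250]=0; dark[:,358:]=0
n,l,st,c=cv2.connectedComponentsWithStats(cv2.morphologyEx(dark.astype(np.uint8),cv2.MORPH_CLOSE,np.ones((9,9))))
i=1+np.argmax(st[1:,4]); r=cv2.minAreaRect(np.argwhere(l==i)[:,::-1].astype(np.float32)); print(st[i])
bp=plane(f,cv2.boxPoints(r),0.06); print("bed box",bp)
# rails by brightness on bed
for y0,y1,nm in((188,208,'top'),(230,250,'bot')):
    m=np.zeros_like(roi); m[y0:y1,272:330]=1
    q=np.argwhere(m&(g>130))[:,::-1]; X=plane(f,q,0.07); vx=cv2.fitLine(X[:,:2].astype(np.float32),cv2.DIST_HUBER,0,.001,.001).ravel(); print(nm,len(q),vx,np.degrees(np.arctan2(vx[0],vx[1])))
# handle
m=roi&(P[...,2]>0.116); m[:,:350]=0; q=np.argwhere(m)[:,::-1]; X=P[m]
print("handle",len(q),q.min(0),q.max(0),X.mean(0)); X=plane(f,q,np.median(X[:,2])); r=cv2.minAreaRect(X[:,:2].astype(np.float32)*1000); print(r, np.median(P[m][:,2]))
vx=cv2.fitLine(X[:,:2].astype(np.float32),cv2.DIST_HUBER,0,.001,.001).ravel();print(vx,np.degrees(np.arctan2(vx[0],vx[1])))
# jars
m=roi&(P[...,2]>0.1)&(P[...,2]<0.112); m[:,:350]=0
n,l,st,c=cv2.connectedComponentsWithStats(m.astype(np.uint8))
for k in range(1,n):
    if st[k,4]>40: print(st[k],plane(f,c[k],0.105))
E
```

```text
bed z [0.5304 0.0681 0.0603] ledge z 0.05637681808829704 0.05631759726057149 bench 0.0010263742999534339 0.00011676919129879022
[ 250  186  108   72 6473]
bed box [[ 0.6142  0.2334  0.06  ]
 [ 0.6145 -0.0356  0.06  ]
 [ 0.4399 -0.0344  0.06  ]
 [ 0.4399  0.2302  0.06  ]]
top 204 [ 0.0042 -1.      0.5831  0.0995] 179.76057
bot 207 [0.0019 1.     0.4768 0.0892] 0.10859067
handle 175 [351 181] [450 258] [ 0.4731 -0.1003  0.4394]
((504.0115661621094, -131.06112670898438), (215.96670532226562, 198.4124755859375), 76.87603759765625) 0.12731006038471512
[ 0.0294 -0.9996  0.5243 -0.1462] 178.31363
[376 210  13  13 128] [[ 0.5283 -0.0955  0.105 ]]
[418 211  13  13 128] [[ 0.5229 -0.1974  0.105 ]]
```

```bash
python3 - <<'E'
import numpy as np,cv2
from h import *
from scipy.spatial.transform import Rotation as Ro
np.set_printoptions(precision=4,suppress=True)
f=dict(np.load("pics/a_top.npz")); P=cloud(f)
g=f["frame"].astype(float).mean(2)
def fit(X): 
    v=cv2.fitLine(X[:,:2].astype(np.float32),cv2.DIST_HUBER,0,.001,.001).ravel(); return v
def cross(row,a,b,th,vert=False):
    s=g[a:b,row] if vert else g[row,a:b]
    k=np.where((s[:-1]-th)*(s[1:]-th)<0)[0]
    return None if len(k)==0 else a+k[0]+(th-s[k[0]])/(s[k[0]+1]-s[k[0]])
# entry edge
q=[(cross(r,343,360,110),r) for r in range(205,232)]; X=plane(f,q,.06); v=fit(X); print("entry",v)
# far edge of ledge (tail) at right
q=[(cross(r,440,458,140),r) for r in range(195,245)]; q=[a for a in q if a[0]]; X=plane(f,q,.056); print("ledge tail",fit(X))
for nm,a,b in(("ledge top",178,192),("ledge bot",245,260)):
    q=[(c,cross(c,a,b,140,True)) for c in range(385,440)]; q=[x for x in q if x[1]]; X=plane(f,q,.056); print(nm,len(q),fit(X))
for nm,a,b in(("tray top",196,206),("tray bot",230,242)):
    q=[]
    for c in list(range(376,430)):
        s=g[a:b,c]; k=a+np.argmin(s); q.append((c,k))
    X=plane(f,q,.06 if 0 else .066); v=fit(X); print(nm,v)
m=(P[...,2]>0.12)&(P[...,2]<.132); m[:,:385]=0; m[:,420:]=0;m[:200]=0;m[235:]=0
q=np.argwhere(m)[:,::-1]; X=plane(f,q,.126); print("handle top",len(q),X.min(0),X.max(0),X.mean(0),fit(X),cv2.minAreaRect(X[:,:2].astype(np.float32)*1000))
from cell import sense
s=sense(); print(Ro.from_quat(s["orientation"]).as_matrix())
E
```

```text
entry [ 1.      0.0047  0.5265 -0.0227]
ledge tail [ 1.      0.0055  0.522  -0.2666]
ledge top 55 [ 0.0009  1.      0.6172 -0.1947]
ledge bot 55 [ 0.0014 -1.      0.4455 -0.1713]
tray top [ 0.0592  0.9982  0.5672 -0.1691]
tray bot [ 0.0579  0.9983  0.4807 -0.1283]
handle top 124 [ 0.5146 -0.1721  0.126 ] [ 0.535  -0.1194  0.126 ] [ 0.5253 -0.1451  0.126 ] [ 0.0427  0.9991  0.5251 -0.1445] ((524.799560546875, -145.7200927734375), (52.52272415161133, 19.292728424072266), 88.4300765991211)
[[-0.0006 -0.9753  0.2209]
 [-0.0012  0.2209  0.9753]
 [-1.      0.0003 -0.0013]]
```

Measured so far:
- **Scanner:** midline at x≈0.5305, +x along world +y, entry edge at y≈-0.0227, bed z 0.060.
- **Ledge:** z about 0.056.
- **Tray:** centre (0.525, -0.1455), yaw 0.055 rad towards world +x.

I'll swing over to it now.

```bash
python3 -m creep '[[0,0,-3.9,-4.3,0.1,0,0],[0,0,-7.8,-8.6,0.2,0,0],[0,0,-11.7,-12.9,0.3,0,0],[0,0,-15.5,-17.1,0.4,0,0],[0,0,-19.4,-21.4,0.5,0,0]]'
cat > go.py <<'E'
import sys,numpy as np
from scipy.spatial.transform import Rotation as Ro
from cell import sense
np.set_printoptions(precision=4,suppress=True)
# target x y z tool-z-angle(rad)
def todo(x,y,z,yaw):
    s=sense(); R=Ro.from_quat(s["orientation"])
    c,n=np.cos(yaw),np.sin(yaw); tz=np.array([c,n,0]);tx=np.array([0,0,-1.]);ty=np.cross(tz,tx)
    T=Ro.from_matrix(np.c_[tx,ty,tz])
    print("t",s["time"],"shift cm",R.inv().apply(np.array([x,y,z])-s["position"])*100,"turn",(R.inv()*T).as_rotvec(),"pos",s["position"],"F",s["wrist_force"],"w",s["gripper_width"])
    print("tool y,z",R.as_matrix()[:,1],R.as_matrix()[:,2])
if __name__=="__main__": todo(*map(float,sys.argv[1:5]))
E
python3 go.py 0.525 -0.1455 0.2 -0.055
```

```text
time: 0.78
position: [0.2694, 0.3077, 0.2313]
orientation: [-0.29, 0.645, 0.29, 0.645]
wrist_force: [0.4, 0.4, 1.2]
gripper_width: 0.998
t 0.775 shift cm [  3.1301 -49.1902 -16.9483] turn [0.9004 0.0004 0.    ] pos [0.2694 0.3077 0.2313] F [0.3673 0.3875 1.2195] w 0.9980887017589024
tool y,z [-0.7482  0.6634 -0.0002] [0.6634 0.7482 0.0003]
```

```bash
python3 -m creep '[[0,0.2,-5.5,-1.9,0.1,0,0],[0,0.5,-11,-3.8,0.2,0,0],[0,0.8,-16.5,-5.7,0.3,0,0],[0,1.2,-22,-7.6,0.4,0,0],[0,1.6,-27.5,-9.5,0.5,0,0]]'
python3 go.py 0.525 -0.1455 0.2 -0.055
```

```text
time: 1.4
position: [0.413, 0.0542, 0.2153]
orientation: [-0.121, 0.696, 0.121, 0.697]
wrist_force: [0.4, -0.1, 1.2]
gripper_width: 0.997
t 1.4 shift cm [  1.5363 -22.5805   3.8053] turn [ 0.3993  0.0008 -0.    ] pos [0.413  0.0542 0.2153] F [ 0.4305 -0.11    1.1972] w 0.9969058771793732
tool y,z [-0.3375  0.9413 -0.0001] [0.9413 0.3375 0.0008]
```

```bash
python3 -m creep '[[0,0.3,-5.6,0.9,0.1,0,0],[0,0.7,-11.3,1.9,0.2,0,0],[0,1.1,-17,2.9,0.3,0,0],[0,1.5,-22.6,3.8,0.4,0,0],[0,1.5,-22.6,3.8,0.4,0,0]]'
python3 go.py 0.525 -0.1455 0.2 -0.055
python3 - <<'E'
from cell import vision
import cv2,numpy as np
f=vision.grab_frame("wrist"); np.savez("pics/b_wrist.npz",**f); cv2.imwrite("pics/b_wrist.png",f["frame"][:,:,::-1])
E
```

```text
time: 2.02
position: [0.5259, -0.1468, 0.1992]
orientation: [0.02, 0.707, -0.02, 0.706]
wrist_force: [0.6, 1.1, -0.3]
gripper_width: 1.003
t 2.025 shift cm [-0.0842  0.1205 -0.0925] turn [-0.0017 -0.0011  0.0001] pos [ 0.5259 -0.1468  0.1992] F [ 0.5687  1.1063 -0.2513] w 1.0032844994929262
tool y,z [ 0.0567  0.9984 -0.0001] [ 0.9984 -0.0567 -0.0011]
```

View pics/b_wrist.png

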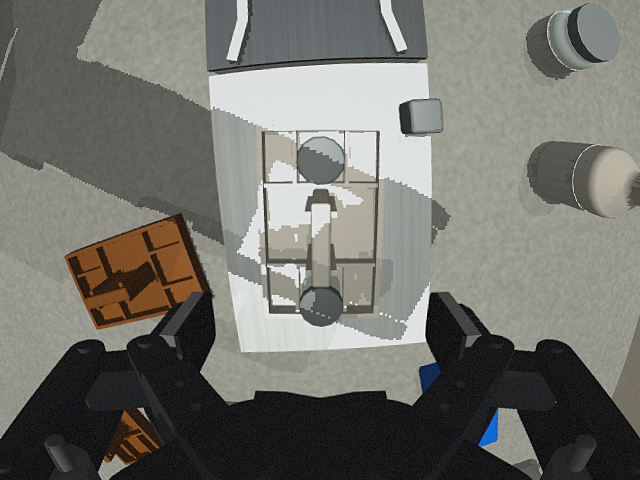

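The wrist view shows the tray square to the tool. The handle top is centred at column 321, rows 190–290, with the jar caps at (321,159) and (321,307). I'll descend onto the handle.

```bash
python3 -m creep '[[0,3,0.1,-0.05,0,0,0],[0,6,0.1,-0.05,0,0,0],[0,9,0.1,-0.05,0,0,0],[0,11,0.1,-0.05,0,0,0],[0.3,11.1,0.1,-0.05,0,0,0]]' 40
python3 go.py 0.525 -0.1455 0.088 -0.055
python3 - <<'E'
from cell import vision
import cv2,numpy as np
f=vision.grab_frame("wrist"); cv2.imwrite("pics/c_wrist.png",f["frame"][:,:,::-1])
E
```

```text
time: 2.7
position: [0.523, -0.1405, 0.088]
orientation: [0.018, 0.708, -0.017, 0.706]
wrist_force: [-0.2, 0.3, 0.9]
gripper_width: 0.819
t 2.7 shift cm [-0.0057 -0.4941  0.2228] turn [ 0.0047 -0.0034 -0.0018] pos [ 0.523  -0.1405  0.088 ] F [-0.2386  0.2868  0.8549] w 0.8192422606894912
tool y,z [0.0503 0.9987 0.0018] [ 0.9987 -0.0502 -0.0034]
```

View pics/c_wrist.png

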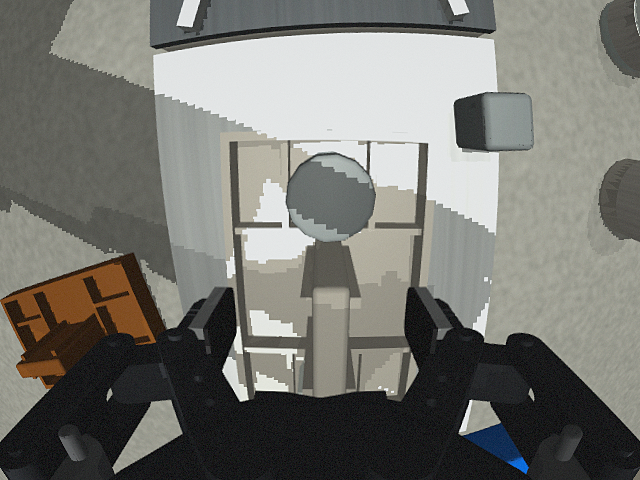

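The arm had still been settling, so the handle now sits at column 332, a few mm off. I'll correct that before closing.

```bash
python3 -m creep '[[0.3,0,-0.5,0.2,0.005,0,0],[0.3,0,-0.5,0.2,0.005,0,0],[0.3,0,-0.5,0.2,0.005,0,0]]' 40
python3 go.py 0.525 -0.1455 0.088 -0.055
python3 - <<'E'
from cell import vision
import cv2,numpy as np
f=vision.grab_frame("wrist"); cv2.imwrite("pics/d_wrist.png",f["frame"][:,:,::-1])
E
```

```text
time: 3.12
position: [0.5268, -0.1478, 0.09]
orientation: [0.02, 0.706, -0.02, 0.707]
wrist_force: [0.4, 0.2, 0.5]
gripper_width: 0.702
t 3.125 shift cm [ 0.2     0.2187 -0.1954] turn [-0.0022  0.0011  0.0005] pos [ 0.5268 -0.1478  0.09  ] F [0.3628 0.1716 0.5191] w 0.7017434500981012
tool y,z [ 0.0572  0.9984 -0.0005] [ 0.9984 -0.0572  0.0011]
```

View pics/d_wrist.png

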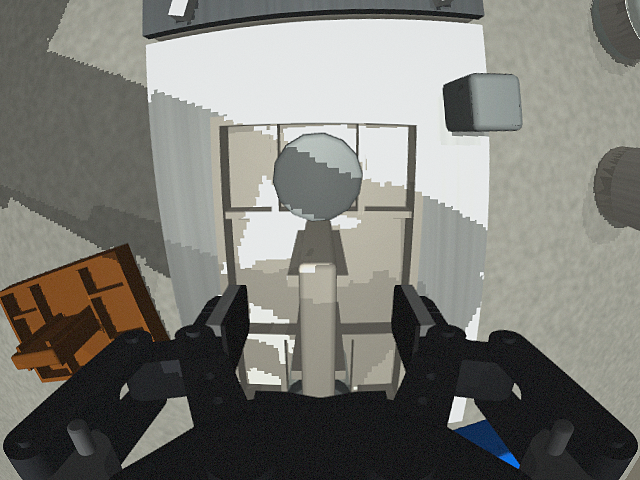

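```bash
python3 -m creep '[[0.4,0,0,0,0,0,0],[0.4,0,0,0,0,0,0],[0.4,0,0,0,0,0,0]]' 40;python3 go.py 0.525 -0.1455 0.088 -0.055;python3 -m creep '[[0.4,0,0,0,0,0,0],[0.4,0,0,0,0,0,0]]' 40
python3 go.py 0.525 -0.1455 0.088 -0.055
```

```text
time: 3.55
position: [0.5264, -0.1475, 0.0893]
orientation: [0.02, 0.707, -0.02, 0.707]
wrist_force: [-0.3, -0.2, 0.1]
gripper_width: 0.597
t 3.55 shift cm [ 0.1255  0.1872 -0.1508] turn [-0.002  -0.0001 -0.    ] pos [ 0.5264 -0.1475  0.0893] F [-0.3307 -0.1579  0.0699] w 0.5971186601240328
tool y,z [0.057  0.9984 0.    ] [ 0.9984 -0.057  -0.0001]
time: 3.8
position: [0.5264, -0.1475, 0.0892]
orientation: [0.02, 0.707, -0.02, 0.707]
wrist_force: [1.0, -0.4, 0.7]
gripper_width: 0.601
t 3.8 shift cm [ 0.1249  0.1879 -0.1526] turn [-0.002  -0.0001 -0.    ] pos [ 0.5264 -0.1475  0.0892] F [ 1.0041 -0.382   0.7355] w 0.6008528006583858
tool y,z [0.0569 0.9984 0.    ] [ 0.9984 -0.0569 -0.0001]
```

```bash
python3 -m creep '[[0.4,0.1,0.15,-0.1,0,0,0],[0.6,0.1,0.15,-0.1,0,0,0],[1,0.1,0.15,-0.1,0,0,0],[1,0.1,0.15,-0.1,0,0,0],[1,0.1,0.15,-0.1,0,0,0]]' 40
python3 -m creep '[[1,0,0,0,0,0,0],[1,0,0,0,0,0,0],[1,0,0,0,0,0,0]]' 40
python3 go.py 0.525 -0.1455 0.088 -0.055
python3 - <<'E'
from cell import vision
import cv2,numpy as np
f=vision.grab_frame("wrist"); cv2.imwrite("pics/e_wrist.png",f["frame"][:,:,::-1])
E
```

```text
time: 4.42
position: [0.5258, -0.146, 0.0884]
orientation: [0.02, 0.707, -0.02, 0.707]
wrist_force: [1.2, 0.2, -1.3]
gripper_width: 0.137
time: 4.8
position: [0.5258, -0.146, 0.0884]
orientation: [0.02, 0.707, -0.02, 0.707]
wrist_force: [3.8, 0.8, -1.1]
gripper_width: 0.137
t 4.8 shift cm [ 0.0392  0.0444 -0.0837] turn [-0.0021  0.0007  0.0001] pos [ 0.5258 -0.146   0.0884] F [ 3.8324  0.762  -1.0639] w 0.1366884877628146
tool y,z [ 0.057   0.9984 -0.0001] [ 0.9984 -0.057   0.0007]
```

View pics/e_wrist.png

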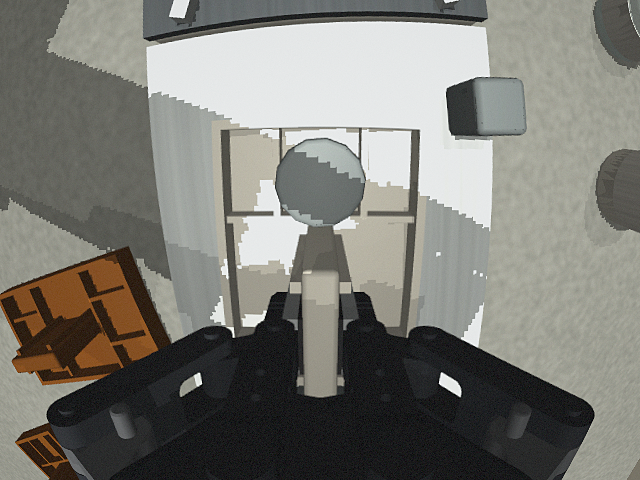

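It has hold of the handle: opening 0.137 is about 11.6 mm, with the pads between the ribs. Next I'll pitch the nose up about 0.06 with the tail on the ledge, take out the yaw, and slide forward.

```bash
python3 -m creep '[[1,-0.2,-0.1,0,0,0,0.03],[1,-0.45,-0.1,0.1,-0.01,0,0.06],[1,-0.45,0.4,0.15,-0.025,0,0.06],[1,-0.45,0.9,0.2,-0.04,0,0.06],[1,-0.45,1.4,0.3,-0.055,0,0.06]]' 40
python3 go.py 0.5305 -0.11 0.093 0
python3 - <<'E'
from cell import vision
import cv2,numpy as np
for n in("side","wrist"):
    f=vision.grab_frame(n); im=f["frame"][:,:,::-1]
    if n=="side": im=cv2.resize(im[160:370,260:410],None,fx=2.8,fy=2.8,interpolation=cv2.INTER_CUBIC)
    cv2.imwrite(f"pics/f_{n}.png",im)
E
```

```text
time: 5.48
position: [0.5288, -0.1315, 0.0924]
orientation: [0.022, 0.707, 0.021, 0.707]
wrist_force: [-0.5, -0.5, -4.0]
gripper_width: 0.133
t 5.475 shift cm [0.0698 2.1466 0.1641] turn [-0.0008  0.0006 -0.0603] pos [ 0.5288 -0.1315  0.0924] F [-0.4987 -0.49   -4.0027] w 0.13324043179405667
tool y,z [0.0008 0.9982 0.0603] [ 1.     -0.0008  0.0005]
```

View pics/f_wrist.png

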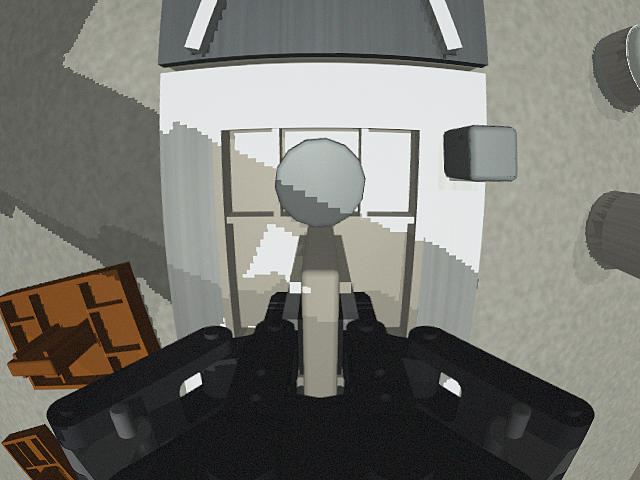

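View pics/f_side.png

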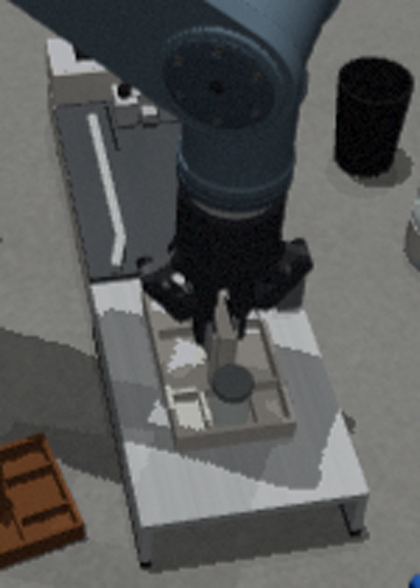

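```bash
python3 -m creep '[[1,0.04,0.7,0.1,0,0,0],[1,0.08,1.4,0.15,0,0,0],[1,0.13,2.1,0.15,0,0,0],[1,0.17,2.8,0.15,0,0,0],[1,0.21,3.5,0.15,0,0,0]]'
python3 go.py 0.5305 -0.073 0.0924 0
```

```text
time: 6.2
position: [0.5307, -0.0964, 0.0927]
orientation: [0.022, 0.706, 0.021, 0.707]
wrist_force: [0.5, -0.2, -7.0]
gripper_width: 0.134
t 6.2 shift cm [ 0.1677  2.3305 -0.0277] turn [-0.0019  0.0014 -0.0603] pos [ 0.5307 -0.0964  0.0927] F [ 0.5256 -0.1762 -6.9832] w 0.13407571623806855
tool y,z [0.0019 0.9982 0.0602] [ 1.     -0.002   0.0014]
```

```bash
python3 -m creep '[[1,0.04,0.6,0,0,0,0],[1,0.08,1.2,0,0,0,0],[1,0.12,1.8,0,0,0,0],[1,0.15,2.4,0,0,0,0],[1,0.15,2.4,0,0,0,0]]'
python3 -m creep '[[1,0,0,0,0,0,0],[1,0,0,0,0,0,0]]'
python3 go.py 0.5305 -0.073 0.0924 0
python3 - <<'E'
from cell import vision
import cv2,numpy as np
for n in("wrist",):
    f=vision.grab_frame(n); im=f["frame"][:,:,::-1]
    cv2.imwrite(f"pics/g_{n}.png",im)
E
```

```text
time: 6.82
position: [0.5308, -0.0724, 0.0927]
orientation: [0.022, 0.706, 0.021, 0.707]
wrist_force: [0.6, -1.3, -7.4]
gripper_width: 0.134
time: 7.08
position: [0.5309, -0.0732, 0.0927]
orientation: [0.022, 0.706, 0.02, 0.707]
wrist_force: [0.4, -0.1, -8.2]
gripper_width: 0.135
t 7.075 shift cm [ 0.03    0.019  -0.0419] turn [-0.0022  0.0017 -0.0599] pos [ 0.5309 -0.0732  0.0927] F [ 0.3766 -0.0606 -8.2048] w 0.1348499824082611
tool y,z [0.0022 0.9982 0.0599] [ 1.     -0.0023  0.0016]
```

View pics/g_wrist.png

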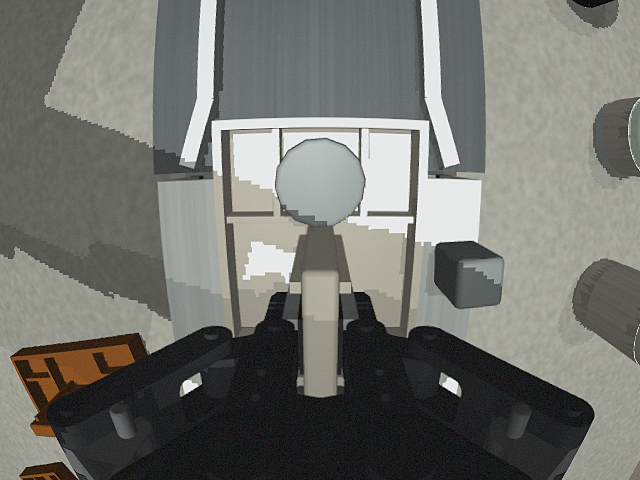

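The nose is over the bed, with the tray sides at columns 212 and 428, centred between the flares. I'll lower it to straddle the step.

```bash
python3 -m creep '[[1,0.1,0,0,0,0,-0.01],[1,0.2,0,0,0.002,0,-0.02],[1,0.3,0,0,0.002,0,-0.028],[1,0.3,0,0,0.002,0,-0.028]]'
python3 go.py 0.5305 -0.073 0.0895 0
python3 -m creep '[[1,0.1,0,0,0,0,0],[1,0.1,0,0,0,0,0]]'
python3 go.py 0.5305 -0.073 0.0895 0
```

```text
time: 7.62
position: [0.5314, -0.073, 0.0907]
orientation: [0.012, 0.706, 0.01, 0.708]
wrist_force: [-2.3, 0.3, 4.3]
gripper_width: 0.137
t 7.625 shift cm [ 0.1206 -0.0085 -0.0883] turn [-0.0037  0.0024 -0.0313] pos [ 0.5314 -0.073   0.0907] F [-2.2772  0.3349  4.2972] w 0.1365821701014768
tool y,z [0.0037 0.9995 0.0313] [ 1.     -0.0037  0.0024]
time: 7.88
position: [0.5314, -0.0729, 0.0907]
orientation: [0.013, 0.706, 0.01, 0.708]
wrist_force: [-5.8, 2.5, 13.9]
gripper_width: 0.138
t 7.875 shift cm [ 0.1147 -0.0103 -0.0917] turn [-0.0038  0.0024 -0.0317] pos [ 0.5314 -0.0729  0.0907] F [-5.8432  2.4537 13.9278] w 0.13825364976335566
tool y,z [0.0037 0.9995 0.0317] [ 1.     -0.0038  0.0023]
```

```bash
python3 -m creep '[[1,-0.05,0,-0.08,0,0,0],[1,-0.1,0,-0.08,0,0,0],[1,-0.1,0,-0.08,0,0,0]]'
python3 go.py 0.5305 -0.073 0.0895 0
python3 -c "
from cell import sense
s=sense();print(s['moment'],s['wrist_force'])"
python3 -m creep '[[1,0,0,0,0,0,-0.01],[1,0,0,0,0,0,-0.01]]'
python3 -c "
from cell import sense
s=sense();print(s['moment'],s['wrist_force'],s['position'])"
```

```text
time: 8.25
position: [0.5313, -0.073, 0.0907]
orientation: [0.013, 0.706, 0.01, 0.708]
wrist_force: [0.8, 2.6, 5.7]
gripper_width: 0.134
t 8.25 shift cm [ 0.1189 -0.0083 -0.0784] turn [-0.0041  0.004  -0.0317] pos [ 0.5313 -0.073   0.0907] F [0.8494 2.5517 5.73  ] w 0.1337617558274008
tool y,z [0.0041 0.9995 0.0317] [ 1.     -0.0042  0.004 ]
[ 0.48942934  0.21140299 -0.07464625] [0.84938731 2.55167253 5.72997092]
time: 8.5
position: [0.5313, -0.0732, 0.0906]
orientation: [0.009, 0.706, 0.006, 0.708]
wrist_force: [0.9, 0.4, 5.8]
gripper_width: 0.136
[ 0.55184742  0.09343282 -0.01279756] [0.89944214 0.38997967 5.78897403] [ 0.53131353 -0.07316085  0.09064315]
```

```bash
for i in 1; do python3 -m creep '[[1,0,0,0,0,0,0.01],[1,0,0,0,0,0,0.01]]'
python3 -c "
from cell import sense
s=sense();print(s['moment'],s['wrist_force'],s['position'])"
python3 -m creep '[[1,0,0,0,0,0,0.01],[1,0,0,0,0,0,0.01]]'
python3 -c "
from cell import sense
s=sense();print(s['moment'],s['wrist_force'],s['position'])"
done
```

```text
time: 8.75
position: [0.5314, -0.073, 0.0907]
orientation: [0.013, 0.706, 0.01, 0.708]
wrist_force: [1.1, 2.7, 6.3]
gripper_width: 0.139
[0.22910258 0.02002855 0.09344654] [1.14914826 2.74175922 6.29609979] [ 0.53135749 -0.07299079  0.09066001]
time: 9.0
position: [0.5313, -0.0728, 0.0907]
orientation: [0.016, 0.705, 0.013, 0.708]
wrist_force: [1.4, 5.0, 6.9]
gripper_width: 0.134
[0.12585748 0.02212349 0.03743123] [1.36099315 4.98369418 6.88354938] [ 0.53134191 -0.07279845  0.09066414]
```

```bash
python3 - <<'E'
from cell import vision
import cv2,numpy as np
for n in("side","top"):
    f=vision.grab_frame(n); im=f["frame"][:,:,::-1]
    im=im[190:330,270:410] if n=="side" else im[175:265,290:460]
    im=cv2.resize(im,None,fx=4,fy=4,interpolation=cv2.INTER_CUBIC)
    cv2.imwrite(f"pics/h_{n}.png",im)
E
```

```text
(no output)
```

View pics/h_side.png

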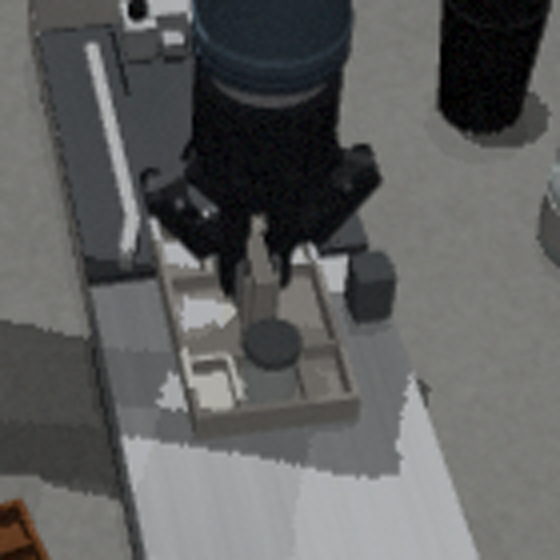

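It is straddling: pitching the tool leaves z unchanged while the moment shifts, and the force stays small. Next: level it, lift to 1 mm above the bed, and go on.

```bash
python3 -m creep '[[1,-0.1,0,0,0,0,0],[1,-0.2,0,0,-0.002,0,-0.01],[1,-0.27,0,0,-0.004,0,-0.026],[1,-0.27,0,0,-0.004,0,-0.026]]'
python3 go.py 0.531 -0.03 0.0933 0
python3 -c "
from cell import sense
s=sense();print(s['moment'],s['wrist_force'],s['position'])"
```

```text
time: 9.6
position: [0.5294, -0.0726, 0.0917]
orientation: [0.005, 0.707, 0.006, 0.707]
wrist_force: [1.0, -0.6, -7.1]
gripper_width: 0.135
t 9.6 shift cm [-0.0904  4.2664  0.1649] turn [ 0.0005  0.     -0.0158] pos [ 0.5294 -0.0726  0.0917] F [ 1.0018 -0.6245 -7.1369] w 0.13482907122128923
tool y,z [-0.0005  0.9999  0.0158] [1.     0.0005 0.    ]
[-0.01758071 -0.10940062 -0.00048391] [ 1.00178412 -0.62450093 -7.13688252] [ 0.5293731  -0.07264469  0.0917199 ]
```

```bash
python3 -m creep '[[1,-0.15,0.2,0.15,0,0,0],[1,-0.15,1.0,0.15,0,0,0],[1,-0.13,1.8,0.15,0,0,0],[1,-0.12,2.6,0.15,0,0,0],[1,-0.1,3.4,0.15,0,0,0]]'
python3 go.py 0.531 0.0 0.0933 0
python3 - <<'E'
from cell import vision
import cv2,numpy as np
for n in("wrist",):
    f=vision.grab_frame(n); im=f["frame"][:,:,::-1]
    cv2.imwrite(f"pics/i_{n}.png",im)
E
```

```text
time: 10.22
position: [0.5316, -0.0382, 0.0939]
orientation: [0.006, 0.707, 0.006, 0.708]
wrist_force: [0.2, 1.2, -7.3]
gripper_width: 0.139
t 10.225 shift cm [ 0.1254  3.8212 -0.0542] turn [ 0.0003  0.0016 -0.016 ] pos [ 0.5316 -0.0382  0.0939] F [ 0.2311  1.1683 -7.2942] w 0.1391221738055103
tool y,z [-0.0003  0.9999  0.016 ] [1.     0.0003 0.0016]
```

View pics/i_wrist.png

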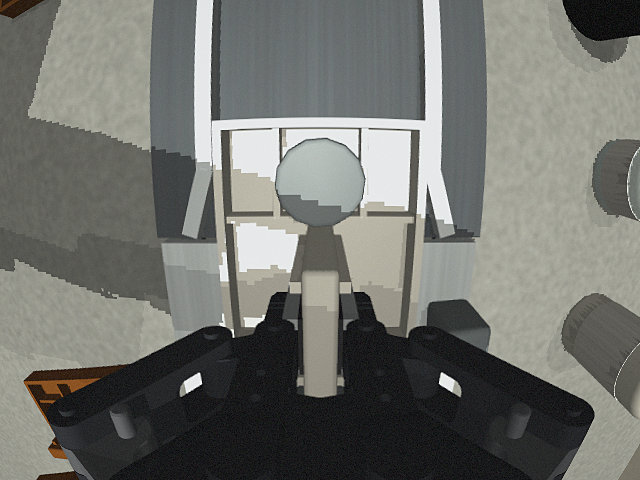

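Nose is between the straight rails (columns 213 and 426), centred. Continuing, and estimating the stop's face from the first top view.

```bash
python3 -m creep '[[1,0.03,0.8,-0.05,0,0,0],[1,0.05,1.6,-0.05,0,0,0],[1,0.08,2.4,-0.05,0,0,0],[1,0.11,3.2,-0.05,0,0,0],[1,0.14,4.0,-0.05,0,0,0]]'
python3 go.py 0.531 0.04 0.0933 0
python3 - <<'E'
import numpy as np
from h import *
f=dict(np.load("pics/a_top.npz")); P=cloud(f)
print(plane(f,[(225+172/3.4,175+120/3.4),(225+172/3.4,175+185/3.4)],.087)); 
g=f["frame"].astype(int).mean(2); print(g[210,268:284],g[227,268:284])
print(plane(f,[(225+172/3.4,219),(276,219)],.087))
g=f; 
E
```

```text
time: 10.9
position: [0.5311, 0.0016, 0.0932]
orientation: [0.006, 0.706, 0.006, 0.708]
wrist_force: [0.5, -0.8, -6.9]
gripper_width: 0.134
t 10.9 shift cm [ 0.0524  3.8404 -0.0135] turn [-0.0001  0.0017 -0.016 ] pos [0.5311 0.0016 0.0932] F [ 0.5464 -0.7567 -6.8995] w 0.13377575489178534
tool y,z [0.     0.9999 0.016 ] [ 1.     -0.0001  0.0017]
[[0.55152456 0.16284    0.087     ]
 [0.5042254  0.16357375 0.087     ]]
[ 45.66666667  53.66666667  99.66666667 180.         190.66666667
 163.33333333  88.          53.33333333  71.33333333  80.33333333
  82.66666667  85.33333333  84.33333333  82.33333333  84.33333333
  83.66666667] [ 48.          53.          88.33333333 178.66666667 194.33333333
 187.33333333 102.33333333  52.33333333  68.          79.33333333
  82.66666667  81.66666667  81.33333333  81.33333333  80.33333333
  82.        ]
[[0.52993218 0.16317496 0.087     ]
 [0.52990462 0.16216936 0.087     ]]
```

```bash
python3 -m creep '[[1,0.03,0.8,0,0,0,0],[1,0.05,1.6,0,0,0,0],[1,0.07,2.4,0,0,0,0],[1,0.09,3.2,0,0,0,0],[1,0.11,4.0,0,0,0,0]]'
python3 -m creep '[[1,0.05,0.3,0,0,0,0],[1,0.1,0.6,0,0,0,0],[1,0.12,0.8,0,0,0,0],[1,0.12,0.8,0,0,0,0]]'
python3 go.py 0.531 0.07 0.0923 0
python3 - <<'E'
from cell import vision,sense
import cv2,numpy as np
print(sense()['moment'])
for n in("wrist",):
    f=vision.grab_frame(n); im=f["frame"][:,:,::-1]
    cv2.imwrite(f"pics/j_{n}.png",im)
E
```

```text
time: 11.52
position: [0.5314, 0.0414, 0.093]
orientation: [0.005, 0.706, 0.006, 0.708]
wrist_force: [0.3, -2.2, -5.1]
gripper_width: 0.133
time: 12.02
position: [0.5319, 0.0487, 0.0924]
orientation: [0.005, 0.706, 0.005, 0.708]
wrist_force: [-0.6, -3.7, 1.5]
gripper_width: 0.137
t 12.025 shift cm [ 0.0429  2.1308 -0.0882] turn [-0.      0.0032 -0.0153] pos [0.5319 0.0487 0.0924] F [-0.5531 -3.7418  1.4778] w 0.13724845827780383
tool y,z [0.     0.9999 0.0153] [ 1.     -0.0001  0.0032]
[-0.98183463  0.2424077   0.05735084]
```

View pics/j_wrist.png

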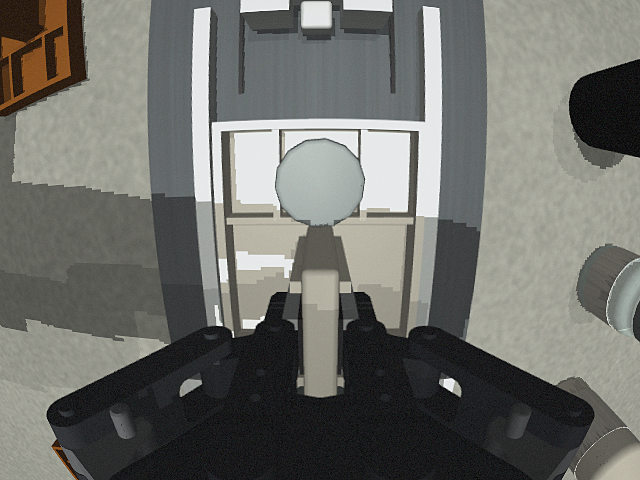

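On the bed and between the rails, with the plunger ahead at (317,14). The moment shows the tail pressing, so I'll level the pitch and ease the load.

```bash
python3 -m creep '[[1,0,0,-0.05,0,0,-0.008],[1,-0.03,0,-0.05,0,0,-0.015],[1,-0.05,0,-0.05,0,0,-0.015]]'
python3 -c "
from cell import sense
s=sense();print(s['moment'],s['wrist_force'],s['position'])"
python3 -m creep '[[1,0,0.4,-0.05,0,0,0],[1,0,0.8,-0.05,0,0,0],[1,0,1.2,-0.05,0,0,0],[1,0,1.6,-0.05,0,0,0],[1,0,2.0,-0.05,0,0,0]]'
python3 go.py 0.531 0.092 0.0923 0
python3 -c "
from cell import sense
s=sense();print(s['moment'],s['wrist_force'],s['position'])"
```

```text
time: 12.45
position: [0.5314, 0.0492, 0.0926]
orientation: [0.001, 0.706, 0.0, 0.708]
wrist_force: [2.4, -3.8, 0.9]
gripper_width: 0.135
[-0.18534573 -0.34033075 -0.06878392] [ 2.37680069 -3.79092704  0.88724222] [0.53141517 0.04915508 0.09262058]
time: 13.08
position: [0.5303, 0.0688, 0.0926]
orientation: [0.0, 0.706, 0.0, 0.708]
wrist_force: [-0.4, -5.6, 4.5]
gripper_width: 0.135
t 13.075 shift cm [0.0281 2.323  0.0648] turn [-0.0004  0.002  -0.0006] pos [0.5303 0.0688 0.0926] F [-0.4311 -5.6352  4.4767] w 0.13460043582457612
tool y,z [0.0004 1.     0.0006] [ 1.     -0.0004  0.002 ]
[-0.53602665  0.08016892  0.02491961] [-0.43113648 -5.63521136  4.47673857] [0.53034136 0.0687704  0.09256635]
```

```bash
python3 -m creep '[[1,-0.05,0.3,0.03,0,0,0],[1,-0.05,0.7,0.05,0,0,0],[1,-0.05,1.0,0.05,0,0,0],[1,-0.05,1.2,0.05,0,0,0],[1,-0.05,1.2,0.05,0,0,0]]'
python3 go.py 0.531 0.092 0.0923 0
python3 - <<'E'
from cell import vision,sense
import cv2,numpy as np
print(sense()['moment'])
f=vision.grab_frame("wrist"); im=f["frame"][:,:,::-1]
cv2.imwrite("pics/k_wrist.png",im)
E
```

```text
time: 13.7
position: [0.5305, 0.0814, 0.0925]
orientation: [0.0, 0.707, 0.001, 0.708]
wrist_force: [-0.0, -1.7, 0.6]
gripper_width: 0.137
t 13.7 shift cm [0.0247 1.0617 0.0549] turn [ 0.      0.0013 -0.0014] pos [0.5305 0.0814 0.0925] F [-0.0385 -1.7448  0.556 ] w 0.13736114574279637
tool y,z [-0.      1.      0.0014] [1.     0.     0.0013]
[-0.08257018  0.00810725  0.01722869]
```

View pics/k_wrist.png

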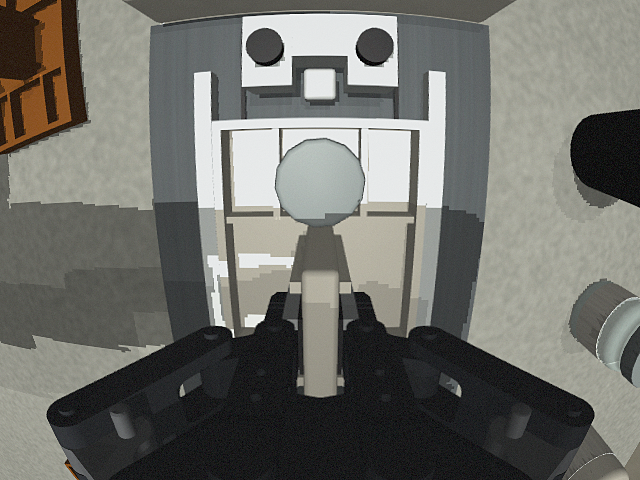

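The plunger tip is at row 103 and the tray nose at row 120, so about 8 mm to the plunger and 13 mm to the face. I'll go forward in fine steps.

```bash
python3 -m creep '[[1,0,0.2,0,0,0,0],[1,0,0.4,0,0,0,0],[1,0,0.6,0,0,0,0],[1,0,0.8,0,0,0,0]]'
cat > st.py <<'E'
from cell import sense
s=sense();print(s['time'],'M',s['moment'].round(2),'F',s['wrist_force'].round(2),'p',s['position'].round(5))
E
python3 st.py
python3 -m creep '[[1,0,0.05,0,0,0,0],[1,0,0.1,0,0,0,0],[1,0,0.1,0,0,0,0]]' >/dev/null; python3 st.py
python3 -m creep '[[1,0,0.05,0,0,0,0],[1,0,0.1,0,0,0,0],[1,0,0.1,0,0,0,0]]' >/dev/null; python3 st.py
```

```text
time: 14.25
position: [0.5306, 0.0892, 0.0927]
orientation: [0.0, 0.707, 0.0, 0.708]
wrist_force: [-0.1, -3.9, 0.4]
gripper_width: 0.136
14.25 M [-0.35  0.04 -0.02] F [-0.06 -3.93  0.41] p [0.53055 0.08922 0.09265]
14.625 M [-0.33  0.05  0.01] F [-0.05 -3.74 -1.  ] p [0.53055 0.09009 0.09265]
15.0 M [-0.48  0.1   0.06] F [-0.48 -4.83 -0.73] p [0.53057 0.09113 0.09267]
```

```bash

python3 -m creep '[[1,0,0.05,0,0,0,0],[1,0,0.1,0,0,0,0],[1,0,0.1,0,0,0,0]]' >/dev/null; python3 st.py
python3 -m creep '[[1,0,0.05,0,0,0,0],[1,0,0.1,0,0,0,0],[1,0,0.1,0,0,0,0]]' >/dev/null; python3 st.py
```

```text
15.375 M [-0.42  0.09  0.03] F [-0.46 -4.78 -2.06] p [0.53058 0.09214 0.09268]
15.75 M [-0.46  0.09  0.06] F [-0.8  -4.93 -0.45] p [0.53061 0.09314 0.09271]
```

```bash

python3 -m creep '[[1,0,0.05,0,0,0,0],[1,0,0.05,0,0,0,0]]' >/dev/null; python3 st.py
python3 -m creep '[[1,0,0.05,0,0,0,0],[1,0,0.05,0,0,0,0]]' >/dev/null; python3 st.py
python3 - <<'E'
from cell import vision
import cv2
f=vision.grab_frame("wrist"); im=f["frame"][:,:,::-1]
cv2.imwrite("pics/l_wrist.png",cv2.resize(im[0:240,180:460],None,fx=2.5,fy=2.5))
E
```

```text
16.0 M [-0.5   0.1   0.06] F [ 0.4  -4.94 -0.21] p [0.5306  0.09364 0.09269]
16.25 M [-0.48  0.17 -0.  ] F [-0.39 -5.57 -1.75] p [0.53059 0.09409 0.0927 ]
```

View pics/l_wrist.png

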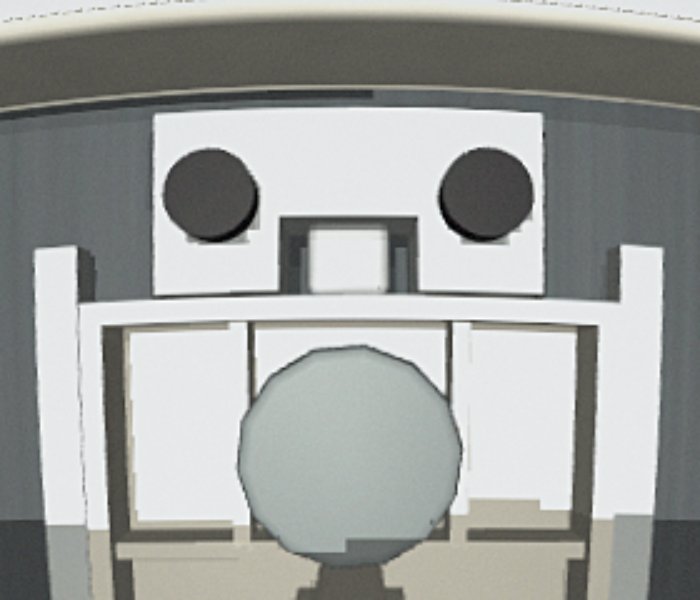

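The nose is nearly against the face, with the plunger almost flush. I'll keep feeling for the stop.

```bash

for i in 1; do python3 -m creep '[[1,0,0.05,0,0,0,0],[1,0,0.05,0,0,0,0]]' >/dev/null; python3 st.py;  done
python3 -m creep '[[1,0,0.05,0,0,0,0],[1,0,0.05,0,0,0,0]]' >/dev/null; python3 st.py
```

```text
16.55 M [-0.51  0.15  0.02] F [ 0.41 -4.55 -1.04] p [0.53061 0.09455 0.0927 ]
16.8 M [-0.84  0.15  0.09] F [-0.18 -7.35 -0.12] p [0.53065 0.09459 0.09279]
```

```bash

python3 -m creep '[[1,0,0.05,0,0,0,0],[1,0,0.05,0,0,0,0]]' >/dev/null; python3 st.py
python3 -m creep '[[1,0,0.03,0,0,0,0],[1,0,0.03,0,0,0,0]]' >/dev/null; python3 st.py
```

```text
17.05 M [-1.13  0.25  0.02] F [-1.57 -8.83 -0.18] p [0.53065 0.09463 0.09285]
17.3 M [-1.29  0.26  0.11] F [-1.59 -9.81  0.29] p [0.53067 0.09468 0.09288]
```

Home: advance has stopped and the force is climbing to about 10 N. Easing slightly, seating it, then opening.

```bash

python3 -m creep '[[1,0.04,-0.05,0,0,0,0],[1,0.04,-0.05,0,0,0,0]]' >/dev/null; python3 st.py
python3 -m creep '[[0.7,0,0,0,0,0,0],[0.5,0,0,0,0,0,0],[0.4,0,0,0,0,0,0],[0.4,0,0,0,0,0,0],[0.4,0,0,0,0,0,0]]'; python3 st.py
python3 - <<'E'
from cell import vision
import cv2
f=vision.grab_frame("wrist"); im=f["frame"][:,:,::-1]
cv2.imwrite("pics/m_wrist.png",cv2.resize(im[0:300,150:490],None,fx=2,fy=2))
E
```

```text
17.55 M [-0.98  0.46  0.05] F [-1.99 -8.12  1.85] p [0.53066 0.09456 0.09271]
time: 18.18
position: [0.5306, 0.0955, 0.0923]
orientation: [0.0, 0.707, 0.0, 0.708]
wrist_force: [0.3, -0.6, 0.0]
gripper_width: 0.599
18.175 M [-0.    0.01 -0.03] F [ 0.3  -0.64  0.01] p [0.53063 0.09551 0.0923 ]
```

View pics/m_wrist.png

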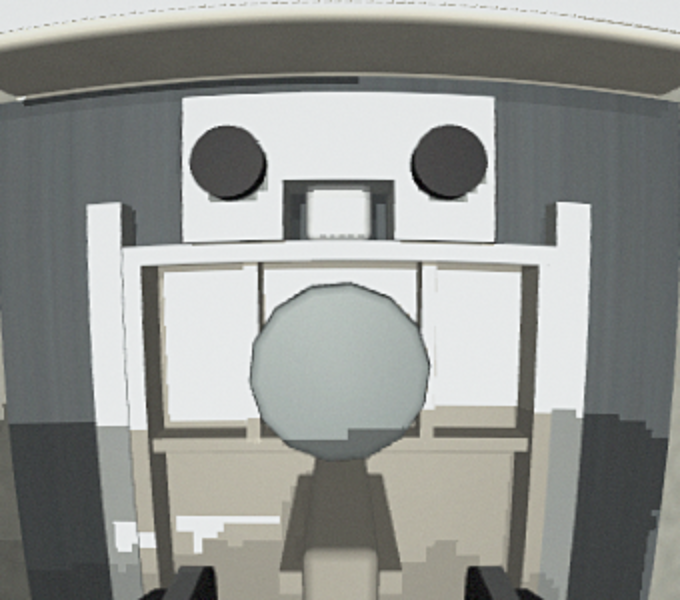

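Released with the nose edge flush to the stop's face (row ~242, both sides). I'll retreat straight up and look.

```bash

python3 -m creep '[[0.4,-1.5,0,0,0,0,0],[0.4,-4,0,0,0,0,0],[0.4,-8,0,0,0,0,0],[0.4,-13,0,0,0,0,0],[0.4,-13,0,0,0,0,0]]'
python3 - <<'E'
from cell import vision,sense
import cv2,numpy as np
from scipy.spatial.transform import Rotation as Ro
from h import *
s=sense(); f=vision.grab_frame("wrist"); im=f["frame"][:,:,::-1]; np.savez("pics/n_wrist.npz",**f)
cv2.imwrite("pics/n_wrist.png",im)
f=vision.grab_frame("side"); im=f["frame"][:,:,::-1]; cv2.imwrite("pics/n_side.png",cv2.resize(im[160:310,260:400],None,fx=4,fy=4,interpolation=cv2.INTER_CUBIC))
E
```

```text
time: 18.85
position: [0.5336, 0.0952, 0.2284]
orientation: [0.0, 0.703, 0.0, 0.711]
wrist_force: [0.4, 0.5, 0.3]
gripper_width: 0.601
```

View pics/n_wrist.png

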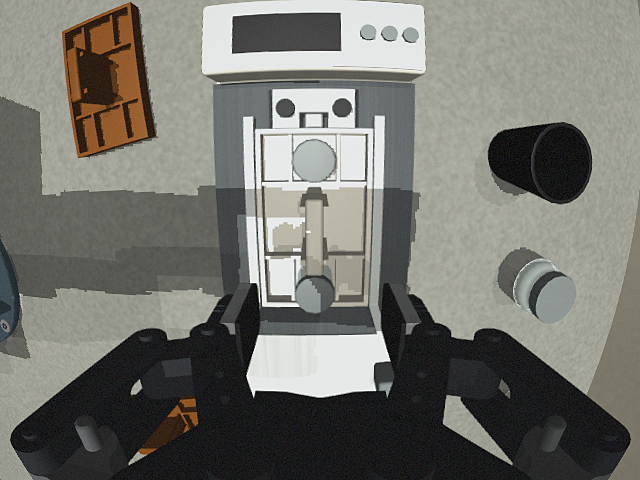

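View pics/n_side.png

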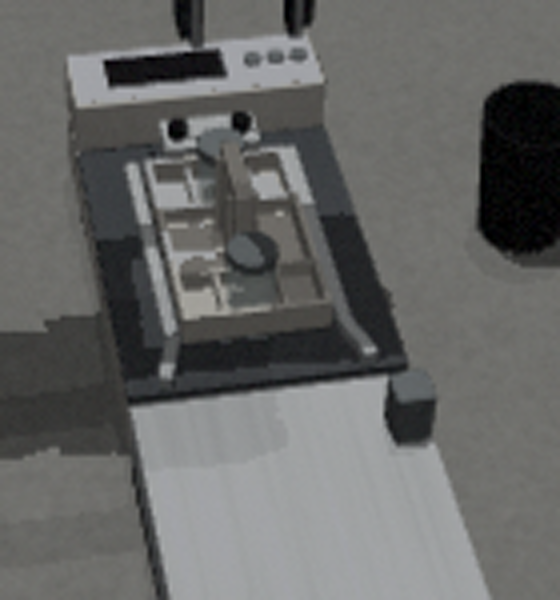

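The tray lies flat and straight between the rails against the stop, with both jars upright in their pockets and the vial untouched. Handing in after a short settle.

```bash
python3 -m creep '[[0.4,0,0,0,0,0,0],[0.4,0,0,0,0,0,0]]'
python3 -c "
from cell import workorder
print(workorder.hand_in())"
```

```text
time: 19.2
position: [0.5296, 0.0952, 0.2211]
orientation: [0.0, 0.707, 0.0, 0.707]
wrist_force: [-0.2, 0.4, -0.5]
gripper_width: 0.599
the job is handed in; nothing more can be done
None
```

I slid the tray by its handle along the ledge and up over the step, nose first, then between the rails to the stop. I let go, backed off upwards and handed the job in at about 19 s.

- **Straddling the step:** With the nose on the bed and the tail on the ledge, tilting the tool changed the moment but not the height. That suggests both ends were bearing, but I did not measure the two contact forces separately. The highest downward push there was about 14 N at the wrist, or about 22 N with the tray's weight. That was shared between bed and ledge, so the tray's force on the scanner should have stayed below the 30 N limit.
- **Home against the stop:** The tray stopped advancing at TCP y ≈ 0.0946 m. From there the push rose from about 5 N to 10 N. Nothing reads the plunger directly; that it is pressed in is inferred from this stop and from the pictures.
- **Last pictures:** The tray's nose is flush with the stop's face on both sides. The tray is straight between the rails and looks flat, both jars stand in their pockets, and the vial looks undisturbed. The gripper was clear of everything.

No check failed. My first estimate of where the tray would come home, TCP y ≈ 0.092 m, was about 3 mm short of where it was felt.

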